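Hang the work lamp back on its stand

TASK

Take the work lamp by its grip and hang it back on the lamp stand: slip the keyhole in its back plate over the stud's head until the plate is against the post, then slide it down until the stud is locked in the narrow slot, fully home, without letting it drop, and let go. Feel your way gently, never pushing the lamp against the stand or stud with more than about 4 kg (40 N), and leave the other things on the table where they are.

Things in the scene. Friction and masses are not known exactly. Their poses are not given: they have to be found in the camera images.
- lamp_grip (a point): Centre of the work lamp's upright rubber grip (28 mm wide in y, 30 mm deep in x, from 28 mm below this point to 22 above), on a black housing (88 wide, 44 deep, its top 30 mm below this point). Loose lamp, 0.35-0.6 kg; starts upright on the table, this point 88 mm above its underside. Axes: x out of the lens, y across, z up. Pinch it across y from above.
- keyhole (a point): Centre of the wide hole (21 mm octagon) of the lamp's keyhole plate, on the plate's back face: 54 mm behind (-x) and 6 mm below the grip's centre; lamp axes. Upright steel plate, 4 mm thick, 60 mm wide, from 82 mm below this point to 36 above. From the hole a 12 mm wide slot runs up, its closed end 24 mm above this point; with the stud home, its axis is 20 mm above this point.
- stand: Lamp stand fixed to the table: steel foot 160 x 140 x 12 mm and aluminium post, 60 mm wide (y), 30 mm deep (x), top 200 mm above the table. Origin on the table under the post's middle. x points out of the post's slotted face, 15 mm from its middle; the lamp hangs there with its axes parallel to the stand's, lens facing away from the post.
- slot_mark (a point): Middle of the stud's range on the post's slotted face, 170 mm above the table; stand's axes. The stud sticks out along +x: neck 8 mm wide, 7 long, then a bevelled head 16 mm wide, 5 thick. It is clamped on the centre line up to 14 mm above or below this point: its height is not measured, see or feel it. A plate that misses the head stops 12 mm off the face; with the hole over it, at the face.
- wrench: Bystander, to be left alone: open-ended wrench, 150 mm, lying flat; origin under its middle
- tape: Bystander, to be left alone: roll of tape lying flat, 90 mm across, 22 mm high; origin at the centre of its underside
- jar: Bystander, to be left alone: closed jar, 64 mm across, 85 mm tall; origin at the centre of its underside
- oil: Bystander, to be left alone: oil bottle, 60 mm across, 170 mm tall; origin at the centre of its underside
- cup: Bystander, to be left alone: cup, 76 mm across, 85 mm tall; origin at the centre of its underside
- driver: Bystander, to be left alone: screwdriver, 150 mm, lying flat; origin under its middle
- can: Bystander, to be left alone: paint can, 100 mm across, 110 mm tall; origin at the centre of its underside
Mind the look-alikes: they are no part of the job. Leave any green look-alike of the part that bears lamp_grip alone.

How it is judged (in metres and radians):
On the way, in this order (a step that is already met when the one before it is completed fails the run):
1. the lamp is lifted clear of the table (height (world z) of lamp_grip above 0.12 m), for 0.1 s.
2. the keyhole is over the stud's head and the plate is against the post (x of lamp_grip in the frame of stand between 0.064 and 0.0745 m and y of lamp_grip in the frame of stand between -0.008 and 0.008 m and z of lamp_grip in the frame of stand between 0.134 and 0.199 m), for 0.1 s.
At the end, for the whole second after the job is handed in: The lamp hangs at rest on the stud, released: its grip centre 64 to 75.5 mm in front of the post's middle (plate against the post), within 6 mm of its centre line, 139 to 173.5 mm above the table (14 mm below the stud), upright within 0.1 rad, square to the post within 0.15 rad (x of lamp_grip in the frame of stand between 0.064 and 0.0755 m and y of lamp_grip in the frame of stand between -0.006 and 0.006 m and z of lamp_grip in the frame of stand between 0.139 and 0.1735 m and angle between lamp_grip's own z axis and vertical below 0.1 rad and angle between the x axis of lamp_grip and the x axis of stand, either way round below 0.15 rad and linear speed of lamp below 0.02 m/s and contact force between lamp and the fingers below 0.1 N); the robot touches nothing.
It fails at once if the lamp is let drop (moves faster than 0.35 m/s while out of the fingers) (contact force between lamp and the fingers below 0.5 N and linear speed of lamp above 0.35 m/s).
It fails at once if the held lamp is pushed against the stand or its stud with more than 40 N (contact force between lamp and stand above 40 N and contact force between lamp and the fingers above 0.5 N).
It fails at once if another thing on the table is moved more than 30 mm (distance of any of wrench, tape, jar, oil, cup, driver, can from where it was at the start of the episode above 0.03 m).
It also fails if it takes over 67 s, if anything falls off the work surface, if the arm or the gripper's body presses on something with over 40 N, if the wrist force passes 120 N, or if a joint passes its speed limit or range.

ROBOT

A 6-joint arm with a two-finger parallel gripper is mounted at the origin on the work surface. World frame = base frame: x ahead of the robot, y to its left, z up, the work surface at z = 0. Lengths are in mm, angles in rad, forces in N, time in s.
With the tool pointing down it reaches from about 425 to 1125 mm from the base axis. Payload 14.9 kg.
Tool frame: the origin (TCP) lies midway between the tips of the shut fingers; the grasp point (between the pads) lies 19 mm behind it; z points along the fingers, y is the direction in which the jaws open and shut (so a half turn about z gives the same grasp; the last joint's range is limited). The gripper opens to 91 mm and grips with 3 to 60 N. Pads are 32 mm wide; open, the fingers measure 118 mm over their backs; the gripper's body (76 mm by 178 mm) begins 60 mm behind the grasp point.
Start: joints at [-1.195, 0.379, 1.734, -0, 1.028, -0.033], TCP at [278.253, -642.334, 213.932] pointing down, gripper open.
Joint ranges: [-2.77, 2.77], [-0.74, 2.19], [0, 2.66], [-1.06, 4.2], [0.31, 2.87], [-3.08, 3.08]. Speed limits (rad/s): [1.89, 1.89, 2.39, 3.14, 3.14, 3.14].

INTERFACE

Orientations are given as a unit quaternion [x, y, z, w].
In Python, from workcell import status, snapshot, camera_params, ticket gives the robot as it stands.
- The arm moves only by the tool step_arm, never from a script. Its argument "moves" is a list of rows, each a list of 7 numbers: the shift along the tool's x, y, z in mm, then the turn, a rotation vector about the tool's x, y, z in degrees, then the finger opening in mm, from 0 to 91.2. In form: [[x, y, z, ax, ay, az, fingers], ...]. A call has 1 to 12 rows; each row is the pose to reach, as a shift and turn from the pose commanded when the call began, along the tool's axes at that moment; what a row does not reach only later rows make up. A row lasts 1/12 s, in which the tool goes at most 41.7 mm and 7.16 degrees, less where a joint would pass 70% of its speed; a pose out of reach is approached as far as the arm can. A call with a gripper value outside its range is refused whole. The fingers move at their own pace and stop on an object; "force" is the grip in N (left out, the last holds). Time passes only in rows, so rows that repeat a pose let the fingers close. It gives the time, the measured TCP pose, the force and the opening at its end, in the units of the state.
- status.sense(): the state, without advancing time (a new reading comes with each control period).
- snapshot(name): name is "side" or "top"; returns the picture (400x640x3 uint8, blue, green, red); there is no depth.
- camera_params(name): a dict with "fovy" (degrees; the focal length in pixels is half the picture's height over the tangent of half this angle, whatever the lens; pixels are square), "cx", "cy" (the principal point, pixels), "rvec" (rotation vector, rad) and "tvec" (3), from world to camera coordinates, as OpenCV has them. Camera axes: x right, y down, z forward; pixel columns grow to the right and rows downward; lengths in mm; the calibration is good to about 2 mm. A picture is of the moment at which its call begins. camera_params takes no time and is no camera call.
- ticket.sign_off(): hands the job in, once; it reports no verdict.
The state is a dict: "t": time; "joints": joint angles; "joint_vel": joint speeds; "tau": joint torques, N m; "tcp_pos": TCP position; "tool_rot": TCP orientation; "force": force on the tool from outside, world axes, zero at the start; "ft_torque": the same for the moment, N m; "gripper_width": finger opening in mm.
Only numpy, scipy, OpenCV 4.12 (cv2) and the standard library are available. Lean on these libraries where they do the work, as an engineer would, in place of code of your own. Each camera call takes 0.05 s, during which the arm holds its last target. There are 200 camera calls.

## Working session

There is one attempt and no reset: what is moved stays moved. The work goes in short steps, Python scripts to look and compute and a tool call to move; the robot and the scene stay as the last step left them, time stands still between calls to the robot, and variables do not carry over. Pictures are saved under pics/ and viewed, about 8 in all and at most 12, crops included, and the job is handed in when it is done.

Besides the shell and the picture viewer there is one more tool, called after "Emit:" by a JSON object that holds its "name" and its "arguments", one argument or row to a line. step_arm: Moves the arm, as the interface text tells. Its arguments: {"type":"object","properties":{"moves":{"type":"array"},"force":{"type":"number"}},"required":["moves"]}

```bash
mkdir -p pics; ls; python3 - <<'E'
from workcell import status,snapshot,camera_params
import cv2
for n in("side","top"):
    cv2.imwrite(f"pics/{n}0.png",snapshot(n)); print(n,camera_params(n))
print(status.sense())
E
```

```text
pics
side {'fovy': 53.615741880722524, 'cx': 312.87757526242393, 'cy': 203.02475317367845, 'rvec': array([ 2.33528523, -0.22724583,  0.09193677]), 'tvec': array([-521.14053273,  146.78184653, 1040.30960564])}
top {'fovy': 43.15531970506693, 'cx': 314.5462374202141, 'cy': 203.1510939681079, 'rvec': array([ 2.18164336, -2.18487387,  0.08490115]), 'tvec': array([   8.79952573,  530.20645453, 1488.85076919])}
{'t': 0.1, 'joints': array([-1.19530419e+00,  3.79374108e-01,  1.73466242e+00,  1.60342445e-05,
        1.02847477e+00, -3.32980636e-02]), 'joint_vel': array([-0.00067985, -0.00077676, -0.00179364, -0.00150742,  0.00026527,
       -0.00088621]), 'tau': array([-1.55898673e-03, -7.65051126e+01, -4.35292375e+01,  6.51429221e-02,
        3.98555933e-02, -2.29045685e-05]), 'tcp_pos': array([ 278.13363627, -642.02911708,  213.3709611 ]), 'tool_rot': array([ 9.79184680e-01,  2.02970814e-01, -7.14409763e-05, -4.53783199e-04]), 'force': array([-0.01611443, -0.92310291,  0.36976531]), 'ft_torque': array([-0.04579352, -0.03390507,  0.03982598]), 'gripper_width': 91.1591858706309}
```

View pics/side0.png

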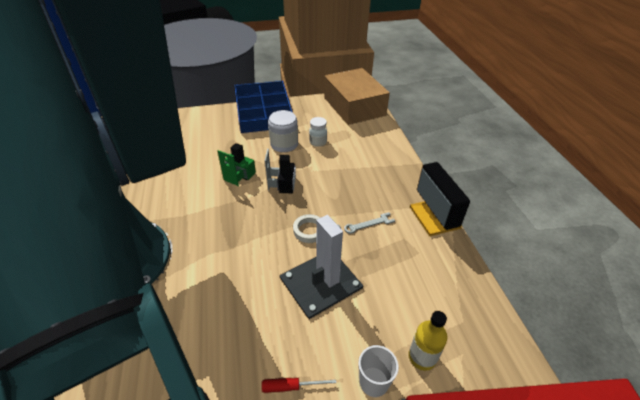

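View pics/top0.png

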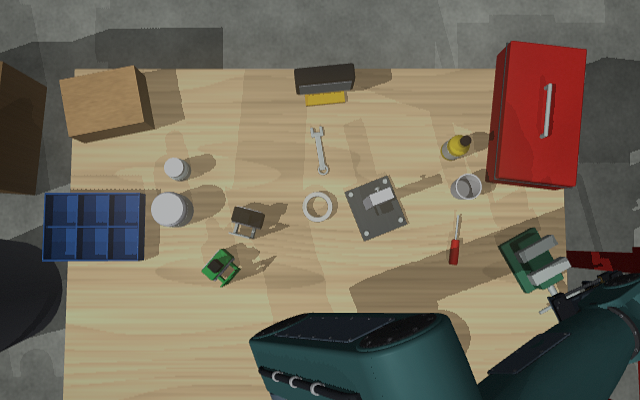

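The black lamp is at top (247,218) / side (285,175). The green look-alike is at top (220,265) / side (237,165). The stand is at top (378,205) / side (325,260). The black one fits the description, so I'll enlarge it along with the stand.

```bash
cat > h.py <<'E'
import cv2,numpy as np
from workcell import status,snapshot,camera_params
from scipy.optimize import least_squares
C={n:camera_params(n) for n in("side","top")}
def K(n):
    f=200/np.tan(np.radians(C[n]['fovy'])/2);return np.array([[f,0,C[n]['cx']],[0,f,C[n]['cy']],[0,0,1.]])
def proj(n,P): return cv2.projectPoints(np.atleast_2d(P).astype(float),C[n]['rvec'],C[n]['tvec'],K(n),None)[0].reshape(-1,2)
def cen(n): return -cv2.Rodrigues(C[n]['rvec'])[0].T@C[n]['tvec']
def onz(n,uv,z):
    R=cv2.Rodrigues(C[n]['rvec'])[0];d=R.T@np.linalg.inv(K(n))@np.array([*uv,1.]);c=cen(n);return c+d*(z-c[2])/d[2]
def tri(a,b): # side, top pixels
    r=least_squares(lambda X:np.r_[proj('side',X)[0]-a,proj('top',X)[0]-b],[600,0,50.]);return r.x,np.abs(r.fun).max()
def crop(im,x,y,w,h,s): return cv2.resize(im[y:y+h,x:x+w],None,fx=s,fy=s,interpolation=cv2.INTER_CUBIC)
E
python3 - <<'E'
from h import *
for n in C: print(n,cen(n))
s=cv2.imread('pics/side0.png');t=cv2.imread('pics/top0.png')
a=np.hstack([crop(s,215,140,80,60,5),crop(t,195,195,80,60,5)])
b=np.hstack([crop(s,275,210,95,70,4.21)[:300,:400],crop(t,335,165,80,60,5)[:300]])
h=min(b.shape[0],294)
cv2.imwrite('pics/c1.png',np.vstack([a,b[:h]]))
E
```

```text
side [ 390.73221567 -730.04376894  830.50639491]
top [ 415.29578602   10.37162822 1524.89172352]Traceback (most recent call last):
  File "<stdin>", line 5, in <module>
    return _nx.concatenate(arrs, 1, dtype=dtype, casting=casting)
           ~~~~~~~~~~~~~~~^^^^^^^^^^^^^^^^^^^^^^^^^^^^^^^^^^^^^^^
ValueError: all the input array dimensions except for the concatenation axis must match exactly, but along dimension 0, the array at index 0 has size 295 and the array at index 1 has size 300
```

```bash
python3 - <<'E'
from h import *
s=cv2.imread('pics/side0.png');t=cv2.imread('pics/top0.png')
a=np.hstack([crop(s,215,140,80,60,5),crop(t,195,195,80,60,5)])
b=np.hstack([crop(s,285,212,80,60,5),crop(t,335,165,80,60,5)])
cv2.imwrite('pics/c1.png',np.vstack([a,b]))
E
```

```text
(no output)
```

View pics/c1.png

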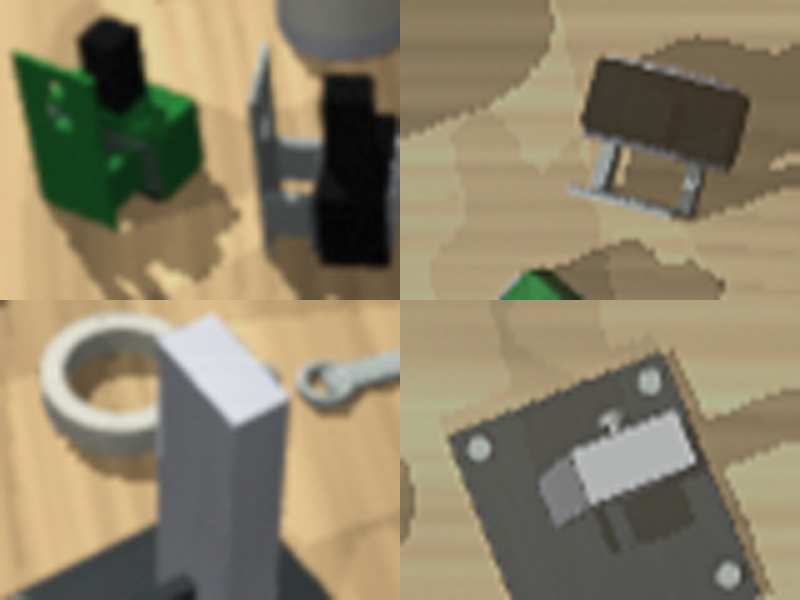

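The crop confirms it: black lamp, plate toward the robot, lens toward +x. The stud shows on the far (+x) side of the post at about top (377,188). Next I'll take large crops to pick points accurately.

```bash
python3 - <<'E'
from h import *
s=cv2.imread('pics/side0.png');t=cv2.imread('pics/top0.png')
ims=[]
for n in("side","top"):
    ims.append(np.mean([snapshot(n).astype(float) for _ in range(3)],0).astype(np.uint8))
s,t=ims
g=lambda im:np.clip(255*(im/255.)**0.6,0,255).astype(np.uint8)
a=np.hstack([crop(g(s),260,145,50,50,8)[:300*2],crop(g(t),225,195,50,50,8)])
cv2.imwrite('pics/c2.png',a)
b=np.hstack([crop(g(s),275,212,95,105,4),crop(g(t),340,165,70,105*4//4,4)]) 
b=cv2.resize(np.hstack([crop(g(s),275,212,95,105,4.2),crop(g(t),340,170,95,105,4.2)]),(798,441))
cv2.imwrite('pics/c3.png',b)
E
```

```text
(no output)
```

View pics/c2.png

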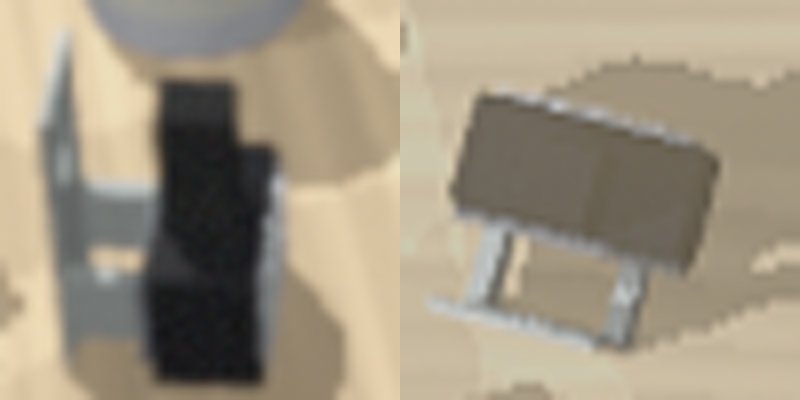

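View pics/c3.png

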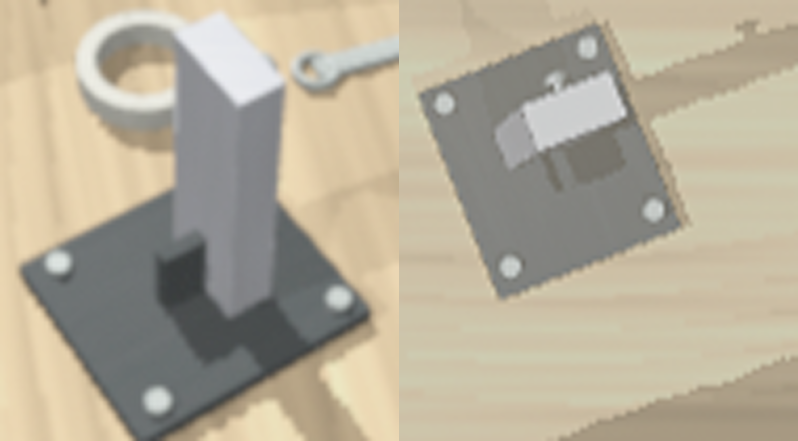

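Both crops are clear. In the top crop, the lamp housing's top corners and the plate's edge show. In the side crop, the black grip's top is at about (285,157). The stand's post top and foot corners show in both, and there is a small dark spot right of the post near side (339,226) that may be the stud. Now I'll fit the poses.

```bash
cat > fit.py <<'E'
from h import *
def px(o,s,x0=0): return lambda x,y:(o[0]+(x-x0+.5)/s-.5,o[1]+(y+.5)/s-.5)
def W(p,P):
    c,s=np.cos(p[2]),np.sin(p[2]);P=np.array(P,float)
    return np.c_[p[0]+c*P[:,0]-s*P[:,1],p[1]+s*P[:,0]+c*P[:,1],P[:,2]]
def fit(obs,x0,mk):
    def res(q):
        r=[]
        for (n,uv,f) in obs: r.append(proj(n,W(q,[mk(f,q)]))[0]-uv)
        return np.ravel(r)
    r=least_squares(res,x0,loss='soft_l1'); return r.x,res(r.x).reshape(-1,2),np.sqrt(np.diag(np.linalg.inv(r.jac.T@r.jac)))
ls,lt=px((260,145),8),px((225,195),8,400)
ss,st=px((275,212),4.2),px((340,170),4.2,399)
E
cat > run.py <<'E'
from fit import *
np.set_printoptions(precision=2,suppress=True)
L=[('top',lt(480,95),('h',22,44)),('top',lt(718,160),('h',22,-44)),('top',lt(688,270),('h',-22,-44)),('top',lt(452,208),('h',-22,44)),
('top',lt(432,302),('p',-54,30)),('top',lt(625,348),('p',-54,-30)),
('side',ls(162,82),('g',-15,14)),('side',ls(237,83),('g',15,14)),('side',ls(236,125),('g',15,-14)),('side',ls(158,122),('g',-15,-14)),
('side',ls(66,35),('p',-52,30)),('side',ls(42,125),('p',-54,-30))]
def mkL(f,q):
    dz=q[4]
    return (f[1]+(q[3] if f[0]=='h' else 0),f[2],dz+{'h':-30,'p':30,'g':22}[f[0]])
q,r,s=fit(L,[650,200,0,0,88],mkL);print('lamp x y yaw hx zgrip',q,s);print(r.T)
S=[('top',st(524,105),(15,30)),('top',st(610,72),(15,-30)),('top',st(628,115),(-15,-30)),('top',st(541,150),(-15,30)),
('side',ss(172,32),(-15,30)),('side',ss(222,10),(15,30)),('side',ss(284,87),(15,-30)),('side',ss(239,106),(-15,-30))]
F=[('top',st(420,92),('f',1,70)),('top',st(600,22),('f',1,-70)),('top',st(687,225),('f',-1,-70)),('top',st(502,298),('f',-1,70)),
('side',ss(20,268),('f',-1,70)),('side',ss(372,312),('f',1,-70)),]
S+=F
def mkS(f,q): return (80*f[1]+q[3],f[2],12) if f[0]=='f' else (*f,q[4])
q,r,s=fit(S,[600,-100,.3,0,200],mkS);print('stand',q,s);print(r.T)
for z in (156,163,170,177,184):
    print(z,proj('top',W(q,[(27,0,z)])),proj('side',W(q,[(27,0,z),(24,-8,z)])).ravel(), 'edge',proj('side',W(q,[(15,-30,z)])))
print('obs top',st(555,80),'side',ss(268,60))
E
python3 run.py
```

```text
lamp x y yaw hx zgrip [485.21 202.66  -0.25   0.89  86.16] [1.12 1.65 0.03 2.03 2.29]
[[ 0.41 -0.07 -0.13  0.04  0.85 -2.39  0.2   0.82  0.02 -0.4   0.41 -0.09]
 [ 0.   -0.75  0.19  0.53  0.6   0.13 -0.53 -0.34  0.23  0.28 -0.42  0.71]]
stand [ 534.92 -169.3    19.22  -19.53  198.31] [0.96 1.01 0.01 1.79 2.06]
[[-0.12  0.49  0.51  0.11  0.5  -0.06  0.95  0.03 -0.14  0.14 -0.41  0.25
  -0.61  0.84]
 [ 0.4  -0.06  0.24  0.25  0.35  0.28 -0.99  0.26  0.05 -0.24  0.82  0.66
  -1.24 -0.97]]
156 [[376.13 188.33]] [338.81 233.26 339.77 236.07] edge [[342.21 244.11]]
163 [[376.45 188.06]] [338.95 231.2  339.91 234.01] edge [[342.37 242.06]]
170 [[376.77 187.79]] [339.08 229.12 340.06 231.93] edge [[342.52 239.98]]
177 [[377.09 187.51]] [339.22 227.01 340.2  229.82] edge [[342.68 237.88]]
184 [[377.42 187.23]] [339.36 224.88 340.34 227.69] edge [[342.85 235.76]]
obs top (376.76190476190476, 188.66666666666666) side (338.42857142857144, 225.9047619047619)
```

```bash
python3 - <<'E'
from h import *
s=np.mean([snapshot('side').astype(float) for _ in range(4)],0).mean(2).astype(int)
print('cols 330..349');
for v in range(217,238): print(v,s[v,330:350])
E
cat >> run.py <<'E'
print('head silhouettes (rim pts) per z')
a=np.linspace(0,2*np.pi,16,endpoint=False)
for z in (156,163,170,177,184):
    P=proj('side',W(q,[(x,8*np.cos(t),z+8*np.sin(t)) for x in (22,25) for t in a])); print(z,P.min(0),P.max(0),'top',P[np.argmin(P[:,1])],'right',P[np.argmax(P[:,0])])
print(proj('side',W(q,[(15,30,q[4]),(15,-30,q[4])])))
E
python3 run.py|tail -8
```

```text
cols 330..349
217 [199 194 195 194 192 190 187 184 179 175 174 175 177 176 175 172 169 169
 169 169]
218 [210 198 195 195 194 192 189 185 181 177 175 175 176 176 175 173 170 169
 169 169]
219 [218 208 193 192 194 192 190 186 182 178 176 174 175 176 175 174 172 169
 169 169]
220 [220 217 204 193 192 192 190 187 183 179 176 174 175 176 176 174 172 169
 169 169]
221 [219 219 217 206 194 190 191 188 184 180 177 174 174 176 175 175 172 170
 169 169]
222 [220 219 218 217 207 193 189 189 186 182 178 175 174 176 176 175 174 171
 170 170]
223 [222 221 221 221 219 208 197 189 185 182 179 175 173 174 175 175 175 174
 172 171]
224 [222 222 221 221 221 219 211 191 181 178 178 176 173 174 176 178 179 174
 163 157]
225 [221 221 220 220 220 219 216 200 178 166 171 175 175 174 179 182 167 144
 124 129]
226 [222 222 221 220 220 220 219 212 191 161 157 170 174 175 189 184 141  96
  85 129]
227 [223 223 222 222 221 221 220 219 210 177 146 163 175 176 190 181 126  83
  89 131]
228 [223 223 222 222 222 221 220 220 217 201 168 168 177 175 180 175 136  98
 118 131]
229 [223 223 222 222 222 221 221 220 220 2
[... 498 characters left out ...]
12 192 164 127 101  91  87  86  89 115 159 175 173 170 167
 152 139]
236 [134 179 187 165 128 101  92  88  87  87  87  90 121 162 176 174 170 169
 169 167]
237 [106 128 120 100  91  89  88  88  87  86  86  90 121 163 177 175 171 169
 170 170]
head silhouettes (rim pts) per z
156 [334.98 230.38] [340.14 237.41] top [336.75 230.38] right [340.14 235.88]
163 [335.09 228.3 ] [340.28 235.37] top [336.87 228.3 ] right [340.28 233.83]
170 [335.2  226.19] [340.42 233.31] top [337.   226.19] right [340.42 231.74]
177 [335.32 224.07] [340.57 231.22] top [337.12 224.07] right [340.57 229.64]
184 [335.43 221.92] [340.72 229.11] top [337.25 221.92] right [340.72 227.51]
[[327.42 214.28]
 [343.18 231.34]]
```

```bash
cat >> run.py <<'E'
print('right boundary of head at rows 224..228, with bevelled variants')
import sys
a=np.linspace(0,2*np.pi,400)
for z in range(170,190,2):
    o=[]
    P=np.vstack([proj('side',W(q,[(x,rr*np.cos(t),z+rr*np.sin(t)) for t in a])) for x,rr in((22,8),(24.5,8),(27,6.5))])
    H=cv2.convexHull(P.astype(np.float32))[:,0]
    for v in (224,225,226,227,228,229):
        us=[p[0]+(v-p[1])*(n[0]-p[0])/(n[1]-p[1]) for p,n in zip(H,np.roll(H,-1,0)) if (p[1]-v)*(n[1]-v)<0]
        o.append(round(float(max(us)),2) if us else None)
    print(z,o)
E
python3 run.py|tail -10
```

```text
170 [None, None, None, 339.05, 339.84, 340.35]
172 [None, None, 338.57, 339.61, 340.21, 340.61]
174 [None, None, 339.33, 340.04, 340.52, 340.8]
176 [None, 338.96, 339.84, 340.4, 340.76, 340.9]
178 [338.09, 339.6, 340.25, 340.68, 340.92, 340.84]
180 [339.29, 340.07, 340.58, 340.89, 340.97, 340.55]
182 [339.85, 340.44, 340.83, 341.02, 340.81, 340.24]
184 [340.29, 340.75, 341.02, 341.02, 340.51, 339.22]
186 [340.64, 340.98, 341.11, 340.77, 340.05, None]
188 [340.92, 341.14, 341.03, 340.47, None, None]
```

Fits: lamp grip (485,203,86), yaw −0.25. Stand (535,−169), yaw 0.37. Stud height is about 179 mm, visible over the post's edge. Next I'll work out the first move.

```bash
cat > go.py <<'E'
import sys,numpy as np
from scipy.spatial.transform import Rotation as R
from workcell import status
# usage: go.py x y z ang : shift from the present pose to TCP target, tool down, tool x at ang
def rel(x,y,z,ang):
    s=status.sense();A=R.from_quat(s['tool_rot'])
    c,n=np.cos(ang),np.sin(ang);B=R.from_matrix(np.array([[c,n,0],[n,-c,0],[0,0,-1.]]))
    return A.inv().apply(np.array([x,y,z])-s['tcp_pos']),(A.inv()*B).as_rotvec(degrees=True)
if __name__=='__main__':
    v=list(map(float,sys.argv[1:]))
    for i in range(0,len(v),4): print(*[np.round(k,1) for k in rel(*v[i:i+4])])
E
python3 go.py 540 -200 290 0.2 485 203 190 -0.25
```

```text
[ 416.  -301.8  -76.1] [ 0.  0. 12.]
[ 525.8 -693.5   23.9] [ 0.   0.  37.7]
```

Emit:
{"name": "step_arm", "arguments": {
  "moves": [
    [40,-30,-60,0,0,0,91],
    [416,-302,-76,0,0,12,91],
    [416,-302,-76,0,0,12,91],
    [416,-302,-76,0,0,12,91],
    [416,-302,-76,0,0,12,91],
    [416,-302,-76,0,0,12,91],
    [416,-302,-76,0,0,12,91],
    [416,-302,-76,0,0,12,91],
    [416,-302,-76,0,0,12,91],
    [416,-302,-76,0,0,12,91],
    [416,-302,-76,0,0,12,91],
    [416,-302,-76,0,0,12,91]
  ]
}}

```text
t: 1.6
tcp_pos: [524.8, -224.5, 287.6]
tool_rot: [0.995, 0.099, 0.0, 0.0]
force: [1.2, 0.1, -0.7]
gripper_width: 90.8
```

```bash
python3 go.py 485 203 190 -0.25
```

```text
[  45.5 -426.9   97.5] [ 0.  -0.  25.7]
```

Emit:
{"name": "step_arm", "arguments": {
  "moves": [
    [45,-427,0,0,0,26,91],
    [45,-427,0,0,0,26,91],
    [45,-427,0,0,0,26,91],
    [45,-427,0,0,0,26,91],
    [45,-427,0,0,0,26,91],
    [45,-427,0,0,0,26,91],
    [45,-427,0,0,0,26,91],
    [45,-427,97,0,0,26,91],
    [45,-427,97,0,0,26,91],
    [45,-427,97,0,0,26,91],
    [45,-427,97,0,0,26,91],
    [45,-427,97,0,0,26,91]
  ]
}}

```text
t: 2.6
tcp_pos: [481.5, 204.1, 186.9]
tool_rot: [0.992, -0.126, -0.002, 0.001]
force: [-1.4, -0.1, -1.8]
gripper_width: 91.0
```

```bash
python3 go.py 485 203 170 -0.25 485 203 69 -0.25
```

```text
[ 3.7  0.1 16.9] [ 0.1  0.2 -0.1]
[  4.   -0.  117.9] [ 0.1  0.2 -0.1]
```

Emit:
{"name": "step_arm", "arguments": {
  "moves": [
    [2,0,30,0,0,0,91],
    [2,0,60,0,0,0,91],
    [2,0,85,0,0,0,91],
    [2,0,100,0,0,0,91],
    [2,0,110,0,0,0,91],
    [2,0,115,0,0,0,91],
    [2,0,116,0,0,0,91],
    [2,0,116,0,0,0,91]
  ]
}}

```text
t: 3.27
tcp_pos: [486.2, 200.5, 74.8]
tool_rot: [0.992, -0.127, 0.0, -0.0]
force: [0.3, -0.2, 0.6]
gripper_width: 91.2
```

```bash
python3 go.py 485 203 69 -0.25; python3 - <<'E'
from h import *
b=np.hstack([crop(snapshot('side'),250,130,60,60,6.6),crop(snapshot('top'),205,180,60,60,6.6)])
cv2.imwrite('pics/c4.png',b)
E
```

```text
[-1.8 -2.1  5.8] [-0.  -0.  -0.3]
```

View pics/c4.png

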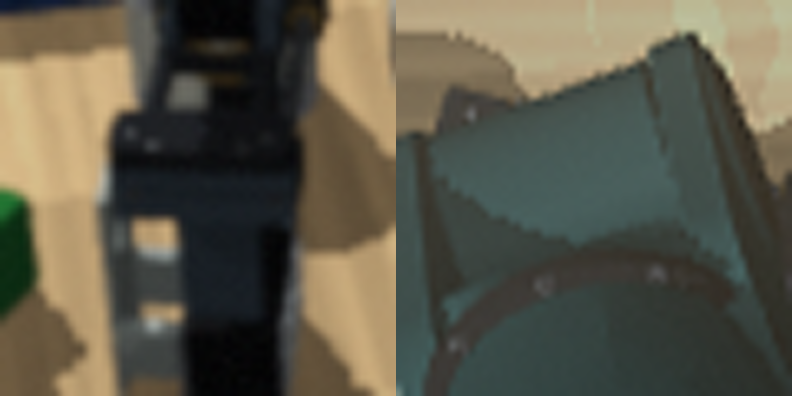

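The finger covers the grip in side view and is centred fore and aft. I'll go down 5 mm more and close.

Emit:
{"name": "step_arm", "arguments": {
  "moves": [
    [-1,-2,5,0,0,0,91],
    [-1,-2,5,0,0,0,60],
    [-1,-2,5,0,0,0,40],
    [-1,-2,5,0,0,0,20],
    [-1,-2,5,0,0,0,20],
    [-1,-2,5,0,0,0,20],
    [-1,-2,5,0,0,0,20],
    [-1,-2,5,0,0,0,20],
    [-1,-2,5,0,0,0,20],
    [-1,-2,5,0,0,0,20]
  ],
  "force": 40
}}

```text
t: 4.2
tcp_pos: [485.2, 202.7, 69.2]
tool_rot: [0.992, -0.127, 0.0, -0.0]
force: [-0.4, -0.1, -0.1]
gripper_width: 33.6
```

Emit:
{"name": "step_arm", "arguments": {
  "moves": [
    [0,0,0,0,0,0,20],
    [0,0,0,0,0,0,20],
    [0,0,0,0,0,0,20],
    [0,0,0,0,0,0,20],
    [0,0,0,0,0,0,20],
    [0,0,0,0,0,0,20]
  ]
}}

```text
t: 4.7
tcp_pos: [485.2, 202.7, 69.1]
tool_rot: [0.992, -0.127, 0.0, -0.0]
force: [0.9, 2.1, -1.3]
gripper_width: 28.0
```

Emit:
{"name": "step_arm", "arguments": {
  "moves": [
    [0,0,-10,0,0,0,20],
    [0,0,-30,0,0,0,20],
    [0,0,-60,0,0,0,20],
    [0,0,-95,0,0,0,20],
    [0,0,-130,0,0,0,20],
    [0,0,-160,0,0,0,20],
    [0,0,-180,0,0,0,20],
    [0,0,-180,0,0,0,20],
    [0,0,-180,0,0,0,20]
  ]
}}

```text
t: 5.45
tcp_pos: [485.1, 202.6, 249.7]
tool_rot: [0.992, -0.127, 0.001, -0.0]
force: [-0.2, 0.5, -3.9]
gripper_width: 27.5
```

```bash
python3 - <<'E'
import numpy as np
from workcell import status
s=status.sense();print(s['tcp_pos'],s['force'],s['ft_torque'],s['joints'])
E
# pre-engage: stand x=130, y=0 ; grip z 190 -> tcp z 171 ; high waypoint z 240
python3 - <<'E'
import numpy as np
c,s=np.cos(19.22-6*np.pi),np.sin(19.22-6*np.pi);print(19.22-6*np.pi,534.92+130*c,-169.3+130*s)
E
```

```text
[485.13568402 202.64118945 249.72816493] [-0.16216976  0.51563318 -3.88194803] [ 0.03337885 -0.00179007  0.0034412 ] [ 3.51362859e-01  5.57039142e-02  2.06227783e+00 -5.30521384e-05
  1.02216465e+00  2.17660073e+00]
0.37044407846124017 656.1016668473583 -122.23617503755288
```

```bash
python3 go.py 656.1 -122.2 250 0.3704
```

```text
[ 2.472e+02  2.714e+02 -2.000e-01] [ -0.   -0.1 -35.8]
```

Emit:
{"name": "step_arm", "arguments": {
  "moves": [
    [20,20,0,0,0,-3,20],
    [45,50,0,0,0,-8,20],
    [75,82,0,0,0,-13,20],
    [105,115,0,0,0,-18,20],
    [135,148,0,0,0,-23,20],
    [165,181,0,0,0,-28,20],
    [195,214,0,0,0,-32,20],
    [220,241,0,0,0,-34,20],
    [240,262,0,0,0,-36,20],
    [247,271,0,0,0,-36,20],
    [247,271,0,0,0,-36,20],
    [247,271,0,0,0,-36,20]
  ]
}}

```text
t: 6.45
tcp_pos: [654.9, -122.0, 246.6]
tool_rot: [0.983, 0.185, -0.002, -0.001]
force: [0.1, 0.3, -4.9]
gripper_width: 27.9
```

```bash
python3 go.py 656.1 -122.2 166 0.3704;python3 go.py 647 -126 166 0.3704
```

```text
[ 1.3  0.9 80.6] [-0.1  0.2  0.1]
[-8.6  1.1 80.6] [-0.1  0.2  0.1]
```

Emit:
{"name": "step_arm", "arguments": {
  "moves": [
    [0,0,25,0,0,0,20],
    [0,0,50,0,0,0,20],
    [1,1,70,0,0,0,20],
    [1,1,79,0,0,0,20],
    [1,1,80,0,0,0,20],
    [1,1,80,0,0,0,20],
    [1,1,80,0,0,0,20]
  ]
}}

```text
t: 7.03
tcp_pos: [657.8, -122.0, 170.3]
tool_rot: [0.983, 0.186, 0.001, 0.0]
force: [-0.3, -0.2, -4.3]
gripper_width: 27.6
```

```bash
python3 - <<'E'
from h import *
print(status.sense()['tcp_pos'],status.sense()['tool_rot'],status.sense()['force'])
b=np.hstack([crop(snapshot('side'),300,185,70,70,5.7),crop(snapshot('top'),335,145,70,70,5.7)])
cv2.imwrite('pics/c5.png',b)
E
python3 go.py 656.1 -122.2 166 0.3704
```

```text
[ 657.81719704 -122.03316667  170.28056205] [9.82542108e-01 1.86039306e-01 5.70842904e-04 2.36028532e-04] [-0.33554469 -0.18944093 -4.27337033]
[-1.7 -0.8  4.6] [ 0.1 -0.1  0.2]
```

View pics/c5.png

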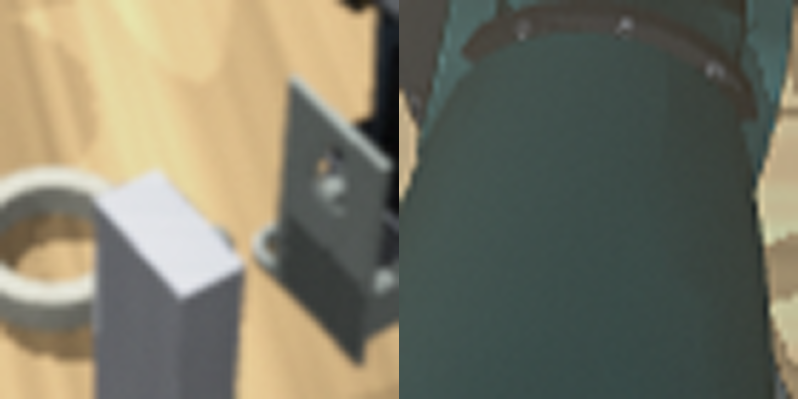

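```bash
python3 - <<'E'
from fit import *
np.set_printoptions(precision=2,suppress=True)
p=px((300,185),5.7)
# observed: plate top corners, bottom -y corner ; post top corners
obs=[p(291,77),p(391,163),p(361,365)]
obp=[p(97,200),p(155,171),p(244,265),p(181,300)]
st=(534.92,-169.3,.3704);tc=np.array([657.8,-122.0,170.3]);yaw=.3704+.003
g=tc[2]+18.8
P=W((tc[0],tc[1],yaw),[(-54,30,g+30),(-54,-30,g+30),(-54,-30,g-88)])
print(proj('side',P)-obs)
Q=W(st,[(-15,30,200),(15,30,200),(15,-30,200),(-15,-30,200)])
print(proj('side',Q)-obp)
d=tc[:2]-st[:2];c,s=np.cos(st[2]),np.sin(st[2]);print('grip in stand',c*d[0]+s*d[1],-s*d[0]+c*d[1])
# px per mm along stand y, x
print(proj('side',W(st,[(80,1,200),(81,0,200),(80,0,201)]))-proj('side',W(st,[(80,0,200)])))
E
```

```text
[[ 0.38 -0.87]
 [-0.58  0.21]
 [-0.01 -0.38]]
[[-0.5  -0.65]
 [ 0.72 -0.84]
 [ 0.8  -0.23]
 [ 0.18 -0.62]]
grip in stand 131.66864913817932 -0.3888883220509669
[[-0.27 -0.27]
 [ 0.36 -0.17]
 [ 0.04 -0.31]]
```

The plate and post are aligned in y to within about 1 mm by the side view. Now I'll approach to about 8 mm short of the stud head at grip z 185.

Emit:
{"name": "step_arm", "arguments": {
  "moves": [
    [-10,0.4,4,0,0,0,20],
    [-20,0.4,4,0,0,0,20],
    [-30,0.4,4,0,0,0,20],
    [-37,0.4,4,0,0,0,20],
    [-41,0.4,4,0,0,0,20],
    [-42,0.4,4,0,0,0,20],
    [-42,0.4,4,0,0,0,20],
    [-42,0.4,4,0,0,0,20]
  ]
}}

```text
t: 7.8
tcp_pos: [618.7, -138.1, 165.4]
tool_rot: [0.983, 0.186, 0.0, 0.0]
force: [-0.9, 0.3, -4.1]
gripper_width: 27.7
```

```bash
cat > st.py <<'E'
import numpy as np
from workcell import status
s=status.sense();d=s['tcp_pos']-[534.92,-169.3,0];c,n=np.cos(.3704),np.sin(.3704)
f=s['force'];q=s['tool_rot'];t=s['ft_torque']
print('t %.2f grip in stand: x %.1f y %.1f z %.1f'%(s['t'],c*d[0]+n*d[1],-n*d[0]+c*d[1],s['tcp_pos'][2]+18.8),'F stand',np.round([c*f[0]+n*f[1],-n*f[0]+c*f[1],f[2]],1),'T',np.round([c*t[0]+n*t[1],-n*t[0]+c*t[1],t[2]],2),'yaw %.4f'%(2*np.arctan2(q[1],q[0])),'w %.1f'%s['gripper_width'])
E
python3 st.py
```

```text
t 7.80 grip in stand: x 89.4 y -1.2 z 184.2 F stand [-0.7  0.6 -4.1] T [-0.   -0.01 -0.04] yaw 0.3738 w 27.7
```

Emit:
{"name": "step_arm", "arguments": {
  "moves": [
    [-2,-1.2,-0.6,0,0,0,20],
    [-4,-1.2,-0.6,0,0,0,20],
    [-5,-1.2,-0.6,0,0,0,20],
    [-5,-1.2,-0.6,0,0,0,20],
    [-5,-1.2,-0.6,0,0,0,20]
  ]
}}

```text
t: 8.22
tcp_pos: [613.3, -138.7, 165.7]
tool_rot: [0.983, 0.186, -0.0, -0.0]
force: [-0.6, -0.0, -4.7]
gripper_width: 27.9
```

```bash
python3 st.py
```

```text
t 8.22 grip in stand: x 84.1 y 0.1 z 184.5 F stand [-0.5  0.2 -4.7] T [-0.01  0.   -0.02] yaw 0.3739 w 27.9
```

Emit:
{"name": "step_arm", "arguments": {
  "moves": [
    [-0.7,0,0,0,0,0,20],
    [-1.4,0,0,0,0,0,20],
    [-2,0,0,0,0,0,20],
    [-2,0,0,0,0,0,20]
  ]
}}

```text
t: 8.55
tcp_pos: [611.3, -139.5, 165.7]
tool_rot: [0.983, 0.186, -0.0, -0.0]
force: [-0.0, -0.1, -3.3]
gripper_width: 27.6
```

```bash
python3 st.py
```

```text
t 8.55 grip in stand: x 82.0 y 0.1 z 184.5 F stand [-0.  -0.1 -3.3] T [-0.   -0.01 -0.  ] yaw 0.3739 w 27.6
```

Emit:
{"name": "step_arm", "arguments": {
  "moves": [
    [-0.7,0,0,0,0,0,20],
    [-1.4,0,0,0,0,0,20],
    [-2,0,0,0,0,0,20],
    [-2,0,0,0,0,0,20]
  ]
}}

```text
t: 8.88
tcp_pos: [609.4, -140.2, 165.7]
tool_rot: [0.983, 0.186, -0.0, -0.0]
force: [0.4, 0.9, -5.0]
gripper_width: 27.5
```

```bash
python3 st.py
```

```text
t 8.88 grip in stand: x 80.0 y 0.1 z 184.5 F stand [ 0.7  0.7 -5. ] T [ 0.03 -0.06 -0.02] yaw 0.3739 w 27.5
```

Emit:
{"name": "step_arm", "arguments": {
  "moves": [
    [-0.5,0,0,0,0,0,20],
    [-1,0,0,0,0,0,20],
    [-1,0,0,0,0,0,20]
  ]
}}

```text
t: 9.13
tcp_pos: [608.5, -140.6, 165.7]
tool_rot: [0.983, 0.186, -0.0, 0.0]
force: [0.5, -0.3, -3.1]
gripper_width: 28.2
```

```bash
python3 st.py
```

```text
t 9.13 grip in stand: x 79.0 y 0.1 z 184.5 F stand [ 0.3 -0.5 -3.1] T [ 0.02  0.01 -0.05] yaw 0.3739 w 28.2
```

Emit:
{"name": "step_arm", "arguments": {
  "moves": [
    [-0.5,0,0,0,0,0,20],
    [-1,0,0,0,0,0,20],
    [-1,0,0,0,0,0,20]
  ]
}}

```text
t: 9.38
tcp_pos: [607.6, -140.9, 165.7]
tool_rot: [0.983, 0.186, -0.0, -0.0]
force: [-0.4, -0.4, -4.3]
gripper_width: 28.2
```

```bash
python3 st.py
```

```text
t 9.38 grip in stand: x 78.0 y 0.1 z 184.5 F stand [-0.5 -0.2 -4.3] T [ 0.01 -0.    0.01] yaw 0.3739 w 28.2
```

Emit:
{"name": "step_arm", "arguments": {
  "moves": [
    [-0.5,0,0,0,0,0,20],
    [-1,0,0,0,0,0,20],
    [-1.5,0,0,0,0,0,20],
    [-1.5,0,0,0,0,0,20]
  ]
}}

```text
t: 9.72
tcp_pos: [606.2, -141.5, 165.7]
tool_rot: [0.983, 0.186, -0.0, -0.0]
force: [-0.4, 0.3, -4.6]
gripper_width: 27.4
```

```bash
python3 st.py
```

```text
t 9.72 grip in stand: x 76.5 y 0.1 z 184.5 F stand [-0.2  0.4 -4.6] T [ 0.02  0.01 -0.04] yaw 0.3739 w 27.4
```

Emit:
{"name": "step_arm", "arguments": {
  "moves": [
    [-0.5,0,0,0,0,0,20],
    [-1,0,0,0,0,0,20],
    [-1.5,0,0,0,0,0,20],
    [-1.5,0,0,0,0,0,20]
  ]
}}

```text
t: 10.05
tcp_pos: [604.8, -142.1, 165.7]
tool_rot: [0.983, 0.186, -0.0, -0.0]
force: [-0.3, 0.2, -3.7]
gripper_width: 27.9
```

```bash
python3 st.py
```

```text
t 10.05 grip in stand: x 75.0 y 0.1 z 184.5 F stand [-0.2  0.3 -3.7] T [-0.02  0.01 -0.03] yaw 0.3739 w 27.9
```

Already 6 mm past where a miss would stop, with no force, so the hole is going over the head. Continuing to the face.

Emit:
{"name": "step_arm", "arguments": {
  "moves": [
    [-0.5,0,0,0,0,0,20],
    [-1,0,0,0,0,0,20],
    [-1.5,0,0,0,0,0,20],
    [-2,0,0,0,0,0,20],
    [-2.5,0,0,0,0,0,20],
    [-2.5,0,0,0,0,0,20]
  ]
}}

```text
t: 10.55
tcp_pos: [602.5, -143.0, 165.7]
tool_rot: [0.983, 0.186, -0.0, -0.0]
force: [-0.5, 0.2, -4.2]
gripper_width: 27.9
```

```bash
python3 st.py
```

```text
t 10.55 grip in stand: x 72.5 y 0.1 z 184.5 F stand [-0.4  0.4 -4.2] T [-0.02 -0.07 -0.01] yaw 0.3739 w 27.9
```

Emit:
{"name": "step_arm", "arguments": {
  "moves": [
    [-0.5,0,0,0,0,0,20],
    [-1,0,0,0,0,0,20],
    [-1.5,0,0,0,0,0,20],
    [-1.5,0,0,0,0,0,20]
  ]
}}

```text
t: 10.88
tcp_pos: [601.6, -143.4, 165.8]
tool_rot: [0.983, 0.186, 0.001, -0.0]
force: [3.5, 2.2, -6.2]
gripper_width: 28.0
```

```bash
python3 st.py
```

```text
t 10.88 grip in stand: x 71.5 y 0.1 z 184.6 F stand [ 4.   0.8 -6.2] T [ 0.17 -0.91  0.1 ] yaw 0.3738 w 28.0
```

Emit:
{"name": "step_arm", "arguments": {
  "moves": [
    [-0.5,0,0,0,0,0,20],
    [-1,0,0,0,0,0,20],
    [-1,0,0,0,0,0,20],
    [-1,0,0,0,0,0,20]
  ]
}}

```text
t: 11.22
tcp_pos: [601.6, -143.4, 166.0]
tool_rot: [0.983, 0.186, 0.002, 0.0]
force: [10.6, 6.5, -9.8]
gripper_width: 27.8
```

```bash
python3 st.py
```

```text
t 11.22 grip in stand: x 71.5 y 0.0 z 184.8 F stand [12.2  2.3 -9.8] T [ 0.43 -2.31  0.14] yaw 0.3737 w 27.8
```

Emit:
{"name": "step_arm", "arguments": {
  "moves": [
    [0.5,0,0,0,0,0,20],
    [1,0,0,0,0,0,20],
    [1.2,0,0,0,0,0,20],
    [1.2,0,0,0,0,0,20]
  ]
}}

```text
t: 11.55
tcp_pos: [601.5, -143.4, 165.8]
tool_rot: [0.983, 0.186, 0.0, 0.0]
force: [4.0, 2.0, -5.2]
gripper_width: 27.7
```

```bash
python3 st.py; python3 - <<'E'
from h import *
cv2.imwrite('pics/c6.png',crop(np.mean([snapshot('side').astype(float) for _ in range(4)],0).astype(np.uint8),305,190,70,70,8))
E
```

```text
t 11.55 grip in stand: x 71.5 y 0.0 z 184.6 F stand [ 4.5  0.4 -5.2] T [ 0.12 -0.79  0.02] yaw 0.3739 w 27.7
```

View pics/c6.png

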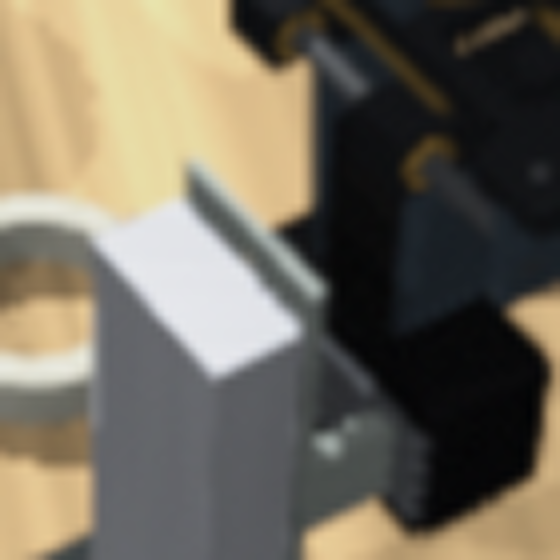

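The plate is at the post face: the gap reads about 0–2 mm, not 12, the contact is stiff, and there was no force on the way in. Now I'll slide down gently, watching Fz.

Emit:
{"name": "step_arm", "arguments": {
  "moves": [
    [0.2,0,1,0,0,0,20],
    [0.2,0,2,0,0,0,20],
    [0.2,0,3,0,0,0,20],
    [0.2,0,4,0,0,0,20],
    [0.2,0,5,0,0,0,20],
    [0.2,0,5,0,0,0,20]
  ]
}}

```text
t: 12.25
tcp_pos: [601.6, -143.4, 160.5]
tool_rot: [0.983, 0.186, 0.0, 0.0]
force: [3.5, 0.5, -5.2]
gripper_width: 28.0
```

```bash
python3 st.py
```

```text
t 12.25 grip in stand: x 71.5 y 0.0 z 179.3 F stand [ 3.4 -0.8 -5.2] T [-0.12 -0.88  0.15] yaw 0.3739 w 28.0
```

Emit:
{"name": "step_arm", "arguments": {
  "moves": [
    [0,0,1,0,0,0,20],
    [0,0,2,0,0,0,20],
    [0,0,3,0,0,0,20],
    [0,0,3,0,0,0,20]
  ]
}}

```text
t: 12.58
tcp_pos: [601.5, -143.3, 157.6]
tool_rot: [0.983, 0.186, 0.0, 0.0]
force: [3.8, 1.1, -5.8]
gripper_width: 27.8
```

```bash
python3 st.py
```

```text
t 12.58 grip in stand: x 71.5 y 0.1 z 176.4 F stand [ 3.9 -0.3 -5.8] T [-0.17 -0.86  0.12] yaw 0.3739 w 27.8
```

Emit:
{"name": "step_arm", "arguments": {
  "moves": [
    [0,0,1,0,0,0,20],
    [0,0,2,0,0,0,20],
    [0,0,3,0,0,0,20],
    [0,0,4,0,0,0,20],
    [0,0,5,0,0,0,20],
    [0,0,6,0,0,0,20],
    [0,0,6,0,0,0,20]
  ]
}}

```text
t: 13.17
tcp_pos: [601.5, -143.3, 151.5]
tool_rot: [0.983, 0.186, -0.0, -0.0]
force: [4.4, 1.0, -5.5]
gripper_width: 28.0
```

```bash
python3 st.py
```

```text
t 13.17 grip in stand: x 71.5 y 0.1 z 170.3 F stand [ 4.4 -0.7 -5.5] T [-0.09 -0.98  0.17] yaw 0.3739 w 28.0
```

Emit:
{"name": "step_arm", "arguments": {
  "moves": [
    [0,0,0.7,0,0,0,20],
    [0,0,1.4,0,0,0,20],
    [0,0,2,0,0,0,20],
    [0,0,2,0,0,0,20]
  ]
}}

```text
t: 13.5
tcp_pos: [601.5, -143.3, 149.6]
tool_rot: [0.983, 0.186, 0.0, 0.0]
force: [4.2, 0.8, -5.2]
gripper_width: 28.2
```

```bash
python3 st.py
```

```text
t 13.50 grip in stand: x 71.5 y 0.1 z 168.4 F stand [ 4.2 -0.8 -5.2] T [-0.09 -0.85  0.12] yaw 0.3739 w 28.2
```

Emit:
{"name": "step_arm", "arguments": {
  "moves": [
    [0,0,0.5,0,0,0,20],
    [0,0,1,0,0,0,20],
    [0,0,1,0,0,0,20],
    [0,0,1,0,0,0,20]
  ]
}}

```text
t: 13.83
tcp_pos: [601.6, -143.3, 148.7]
tool_rot: [0.983, 0.186, 0.0, 0.0]
force: [3.4, -0.0, -4.6]
gripper_width: 27.7
```

```bash
python3 st.py
```

```text
t 13.83 grip in stand: x 71.5 y 0.1 z 167.5 F stand [ 3.2 -1.3 -4.6] T [-0.12 -0.84  0.18] yaw 0.3740 w 27.7
```

Sliding freely. I'll continue in 1 mm steps until the slot's end bears on the stud.

Emit:
{"name": "step_arm", "arguments": {
  "moves": [
    [0,0,0.5,0,0,0,20],
    [0,0,1,0,0,0,20],
    [0,0,1,0,0,0,20]
  ]
}}

```text
t: 14.08
tcp_pos: [601.6, -143.4, 147.7]
tool_rot: [0.983, 0.186, 0.0, 0.0]
force: [2.5, 0.7, -4.2]
gripper_width: 28.2
```

Emit:
{"name": "step_arm", "arguments": {
  "moves": [
    [0,0,0.5,0,0,0,20],
    [0,0,1,0,0,0,20],
    [0,0,1,0,0,0,20]
  ]
}}

```text
t: 14.33
tcp_pos: [601.5, -143.3, 146.7]
tool_rot: [0.983, 0.186, 0.0, 0.0]
force: [3.0, 1.1, -3.2]
gripper_width: 27.7
```

Emit:
{"name": "step_arm", "arguments": {
  "moves": [
    [0,0,0.5,0,0,0,20],
    [0,0,1,0,0,0,20],
    [0,0,1,0,0,0,20]
  ]
}}

```text
t: 14.58
tcp_pos: [601.5, -143.4, 145.6]
tool_rot: [0.983, 0.186, -0.0, -0.0]
force: [2.9, 0.9, -3.5]
gripper_width: 28.0
```

```bash
python3 st.py
```

```text
t 14.58 grip in stand: x 71.5 y 0.1 z 164.4 F stand [ 3.  -0.2 -3.5] T [-0.03 -0.8   0.13] yaw 0.3739 w 28.0
```

Emit:
{"name": "step_arm", "arguments": {
  "moves": [
    [0,0,0.5,0,0,0,20],
    [0,0,1,0,0,0,20],
    [0,0,1,0,0,0,20]
  ]
}}

```text
t: 14.83
tcp_pos: [601.6, -143.4, 145.0]
tool_rot: [0.983, 0.186, 0.0, 0.0]
force: [1.5, 1.2, 2.1]
gripper_width: 27.8
```

Emit:
{"name": "step_arm", "arguments": {
  "moves": [
    [0,0,0.5,0,0,0,20],
    [0,0,1,0,0,0,20],
    [0,0,1,0,0,0,20]
  ]
}}

```text
t: 15.08
tcp_pos: [601.8, -143.4, 144.6]
tool_rot: [0.983, 0.186, 0.0, 0.0]
force: [-1.4, 1.3, 10.1]
gripper_width: 27.7
```

```bash
python3 st.py
```

```text
t 15.08 grip in stand: x 71.7 y -0.1 z 163.4 F stand [-0.8  1.7 10.1] T [ 0.46  0.5  -0.08] yaw 0.3739 w 27.7
```

The stop is firm after 21 mm of slide: +10 N up, so the stud is home at a height of about 178. I'll relieve the push, then open slowly.

Emit:
{"name": "step_arm", "arguments": {
  "moves": [
    [0,0,-0.5,0,0,0,20],
    [0,0,-1,0,0,0,20],
    [0,0,-1.1,0,0,0,20],
    [0,0,-1.1,0,0,0,20]
  ],
  "force": 10
}}

```text
t: 15.42
tcp_pos: [601.7, -143.4, 145.0]
tool_rot: [0.983, 0.186, 0.0, 0.0]
force: [2.8, 0.8, 2.2]
gripper_width: 28.3
```

```bash
python3 st.py
```

```text
t 15.42 grip in stand: x 71.7 y -0.1 z 163.8 F stand [ 2.9 -0.2  2.2] T [-0.08 -0.35  0.07] yaw 0.3740 w 28.3
```

Emit:
{"name": "step_arm", "arguments": {
  "moves": [
    [0,0,0,0,0,0,20],
    [0,0,0,0,0,0,28],
    [0,0,0,0,0,0,30],
    [0,0,0,0,0,0,32],
    [0,0,0,0,0,0,34],
    [0,0,0,0,0,0,38],
    [0,0,0,0,0,0,44],
    [0,0,0,0,0,0,50],
    [0,0,0,0,0,0,56],
    [0,0,0,0,0,0,60],
    [0,0,0,0,0,0,60],
    [0,0,0,0,0,0,60]
  ],
  "force": 3
}}

```text
t: 16.42
tcp_pos: [601.6, -143.3, 144.9]
tool_rot: [0.983, 0.186, 0.0, -0.0]
force: [1.0, 0.2, 0.4]
gripper_width: 60.2
```

```bash
python3 st.py; python3 - <<'E'
from h import *
cv2.imwrite('pics/c7.png',crop(np.mean([snapshot('side').astype(float) for _ in range(4)],0).astype(np.uint8),305,190,75,75,7))
E
```

```text
t 16.42 grip in stand: x 71.5 y 0.1 z 163.7 F stand [ 1.  -0.2  0.4] T [0.03 0.03 0.01] yaw 0.3739 w 60.2
```

View pics/c7.png

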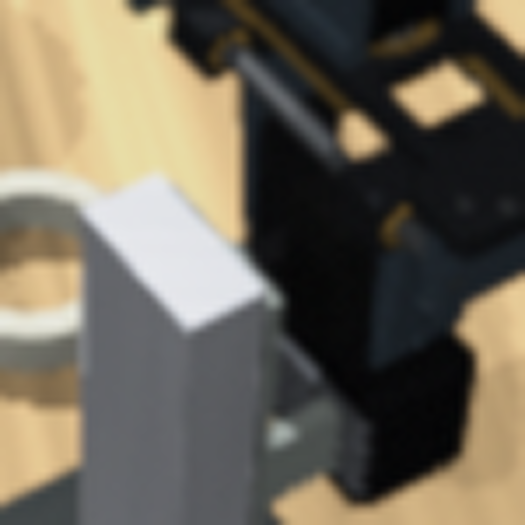

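The lamp hangs with its plate flat on the post, top edge just below the post's top, and the fingers are clear of it. Retreating straight up.

Emit:
{"name": "step_arm", "arguments": {
  "moves": [
    [0,0,-5,0,0,0,60],
    [0,0,-15,0,0,0,60],
    [0,0,-30,0,0,0,60],
    [0,0,-50,0,0,0,60],
    [0,0,-75,0,0,0,60],
    [0,0,-105,0,0,0,60],
    [0,0,-140,0,0,0,60],
    [0,0,-175,0,0,0,60],
    [0,0,-200,0,0,0,60],
    [0,0,-200,0,0,0,60],
    [0,0,-200,0,0,0,60]
  ]
}}

```text
t: 17.53
tcp_pos: [602.1, -143.5, 347.3]
tool_rot: [0.983, 0.186, 0.002, 0.001]
force: [-0.1, -0.1, -0.3]
gripper_width: 60.0
```

```bash
python3 st.py; python3 - <<'E'
from h import *
s=snapshot('side');cv2.imwrite('pics/c8.png',np.hstack([cv2.resize(s[100:400,200:500],(400,400)),crop(s,305,190,80,80,5)]))
E
```

```text
t 17.53 grip in stand: x 72.0 y -0.3 z 366.1 F stand [-0.1 -0.1 -0.3] T [ 0.04  0.05 -0.01] yaw 0.3739 w 60.0
```

View pics/c8.png

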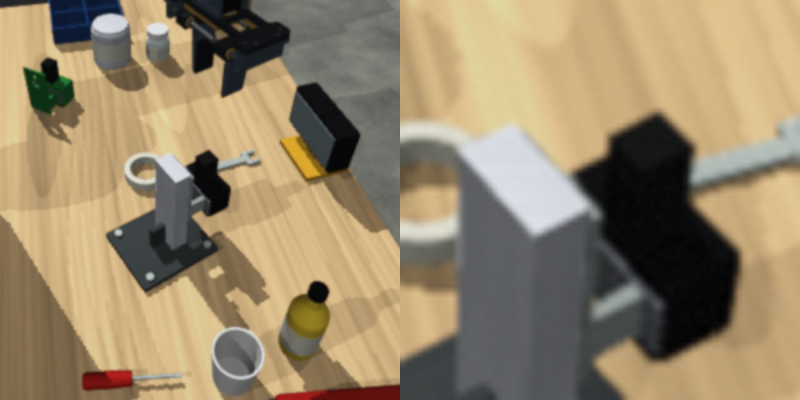

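The lamp hangs upright and square on the post, the arm is clear, and the other items have not moved. Handing in.

Emit:
{"name": "step_arm", "arguments": {
  "moves": [
    [0,0,0,0,0,0,60],
    [0,0,0,0,0,0,60],
    [0,0,0,0,0,0,60],
    [0,0,0,0,0,0,60]
  ]
}}

```text
t: 17.92
tcp_pos: [601.3, -143.3, 344.1]
tool_rot: [0.983, 0.186, -0.001, -0.0]
force: [-0.9, -0.0, -0.4]
gripper_width: 60.0
```

```bash
python3 -c "
from workcell import ticket
print(ticket.sign_off())"
```

```text
the job is handed in; nothing more can be done
None
```

The black work lamp is hanging on the stand, released, and the job was handed in at about 18 s. No verdict was reported.

- **Engagement:** The hole passed over the stud's head with almost no force, and the plate met the post with a stiff contact. At most I pressed about 12 N against the post.
- **Locking:** I slid the lamp down about 21 mm until it stopped firmly on the stud at about 14 N. I took off the push, opened the fingers slowly and retreated straight up.
- **Last checks:** The final side picture showed the lamp upright and square on the post. The bystanders and the green look-alike looked unmoved, judged by eye.
- **Stud height:** Feel put the stud at about 178 mm and the picture about 179 mm, so the two agreed.
- **Disagreement:** At contact the tool read 71.5 mm in front of the post's middle, where 69 mm was expected. I put this down to calibration and to where the fingers sat on the grip. The side view during contact gave a gap of only 0–2 mm. I did not measure the lamp's final position numerically.

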